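# Clamp the tube rack on the shaker with the ratchet lever

## Task

The rack of test tubes on the shaker platform is only half-way in its bay: slide it along the platform to the right until its end sits against the end stop, without upsetting the tubes. Then clamp it for shaking: the lever cannot make a full turn, so swing the red-handled ratchet lever to and fro until the blue clamp bar has pressed the rack against the rear rail and its springs are pushed in about half-way, never so far that the bar goes solid against its carriage. Leave the tubes standing in the rack, and do not shift the timer, the amber bottle or the white bottle beside the shaker.

Things in the scene. Friction and masses are not known exactly. Their poses are not given: they have to be found in the camera images.
- shaker: Bench shaker, white housing, dark platform, fixed. Origin: centre of its underside on the bench; x points away from the robot, y left along the platform, z up; it may be turned a little. Platform top 62 mm up, x -86 to 104, y -150 to 150 mm. The rack bay lies between the blue clamp bar (front) and the rear rail; a rack in the bay that touches the end stop has its centre at y = 0.
- stop_face (a point): Foot, on the platform, of the face of the aluminium end stop at the right-hand (-y) end of the rack bay; the face looks to the left (+y of the shaker), is 46 mm wide (along x) and 30 mm high.
- tube_rack: Blue test-tube rack, 68 (its x) by 200 (its y) by 74 mm high, 0.2 to 0.3 kg, loose on the platform. Origin: centre of its underside; axes within 0.03 rad of the shaker's. Its ends are flat upright plates at y -100 and 100 mm, 68 wide, 74 high; bar and rail bear on their edges. Starts 55 to 100 mm left of home. Tubes stand to 134 mm above its underside, none within 40 mm of its ends.
- lever_pivot (a point): Pivot of the ratchet lever, at x -113, y 0, 94 mm up in the shaker's frame; its axis is the shaker's x. Behind it (to +x) lie a toothed nut (18 teeth, 27 mm radius) and a grey headstock 104 mm wide, top 31 mm above the pivot; a threaded spindle sticks out toward the robot. Two rubber buffers, 43 mm to either side and 12 mm above the pivot, stop the lever's arm.
- lever_grip (a point): Point on the centre line of the lever's red handle, 90 mm from the pivot; z of the point points along the lever, away from the pivot. The round handle is 21 mm thick and runs from 58 to 122 mm (its tip) from the pivot; the arm below it is 18 mm wide. Free space on both sides and in front.
- ratchet_lever (a joint): Lever angle, rad: 0 upright, positive leaning to the right (-y of the shaker); -0.7 and 0.7 at the buffers. Swung to the right it turns the nut and tightens the clamp (3 to 5 N at the handle); swung back left the pawl clicks over the teeth and the nut stays. A tooth is 0.35 rad; a swing from buffer to buffer gives 3 or 4 teeth. It stays where it is left.
- clamp_carriage (a joint): Travel of the aluminium carriage driven by the nut, m: 0 fully open, grows as the clamp closes, 1.5 mm a tooth, about 4.5 mm a full swing; at most 0.052. It cannot be pushed by hand. The face of the clamp bar lies at x = -0.020 + clamp_carriage - clamp_bar in the shaker's frame.
- clamp_bar (a joint): How far the blue clamp bar (210 mm long, 4 to 38 mm above the platform) is pressed back on its springs toward the carriage, m: 0 free (20 mm gap between carriage and bar), 0.020 solid (no gap); 1.6 N per mm. It stays under 2 mm until the rack bears on the rear rail; after that it grows with the carriage's travel.
- rear_rail: Aluminium rail with a rubber face, 210 mm long, 40 mm high, bolted to the platform behind the rack, at a different distance each time: 14 to 26 mm of carriage travel bring bar, rack and rail together. Origin: foot of its front face, half-way along; axes as the shaker's. Does not move.
- tube_a: Glass test tube, 18 mm across, 100 mm long, standing loose in the rack. Origin at its foot, z along it.
- tube_b: Second glass test tube of the same kind, loose in the rack.
- tube_c: Third glass test tube of the same kind, loose in the rack.
- timer: Bench timer, 52x66x24 mm, a bystander. Origin at the centre of its underside.
- amber_bottle: Amber dropper bottle, 52 mm across, 132 mm high, a bystander. Origin at the centre of its foot.
- white_bottle: White reagent bottle with a blue cap, 56 mm across, 102 mm high, a bystander. Origin at the centre of its foot.
Not all that is in view belongs to the job. Leave any green or turquoise look-alike of the tube_c alone.

How it is judged (in metres and radians):
On the way, in this order (a step that is already met when the one before it is completed fails the run):
1. the rack stands home against the end stop, still unclamped (y of tube_rack in the frame of shaker between -0.008 and 0.006 m and value of joint clamp_bar below 0.004 m), for 0.2 s.
2. the clamp bar is pressed in on its springs with the rack against the rear rail (value of joint clamp_bar between 0.005 and 0.015 m and contact force between tube_rack and rear_rail above 4 N), for 0.2 s.
At the end, for the whole second after the job is handed in: The rack stands flat on the platform, its end within 6 mm of the end stop and square to the platform (0.03 rad), held against the rear rail (more than 4 N) with the clamp bar pressed in 5 to 15 mm of its 20 mm on its springs; all three tubes stand in the rack (tilt under 0.45 rad) (all of step 2 and y of tube_rack in the frame of shaker between -0.008 and 0.006 m and angle between the y axis of tube_rack and the y axis of shaker, either way round below 0.03 rad and angle between tube_rack's own z axis and vertical below 0.04 rad and linear speed of tube_rack below 0.01 m/s and angle between each of tube_a, tube_b, tube_c's own z axis and vertical below 0.45 rad); the robot touches nothing.
It fails at once if the clamp bar is driven solid against its carriage (more than 18.5 mm) (value of joint clamp_bar above 0.0185 m).
It fails at once if a tube is knocked over (tilt over 0.6 rad) (angle between any of tube_a, tube_b, tube_c's own z axis and vertical above 0.6 rad).
It fails at once if the timer, the amber bottle or the white bottle is shifted by more than 30 mm (distance of any of timer, amber_bottle, white_bottle from where it was at the start of the episode above 0.03 m).
It also fails if it takes over 64 s, if anything falls off the work surface, if the arm or the gripper's body presses on something with over 40 N, if the wrist force passes 120 N, or if a joint passes its speed limit or range.

## Robot

A 6-joint arm with a two-finger parallel gripper is mounted at the origin on a cart in front of the work surface, level with it; the furniture and walls round the work are solid. World frame = base frame: x ahead of the robot, y to its left, z up, the work surface at z = 0. Lengths are in mm, angles in rad, forces in N, time in s.
With the tool pointing down it reaches from about 275 to 725 mm from the base axis. Payload 5.6 kg.
Tool frame: the origin (TCP) lies midway between the tips of the shut fingers; the grasp point (between the pads) lies 19 mm behind it; z points along the fingers, y is the line along which they close (so a half turn about z gives the same grasp; the last joint's range is limited). The gripper opens to 85 mm and grips with 20 to 120 N. Pads are 22 mm wide; open, the fingers measure 114 mm over their backs; the gripper's body (76 mm by 85 mm) begins 54 mm behind the grasp point. The pads swing forward as they close: fully open they stand 13 mm farther back than shut.
Start: joints at [-0.945, 0.255, 0.108, 0, -1.424, -0.285], TCP at [183.852, -518.355, 231.283] pointing down, gripper open.
Joint ranges: [-2.95, 2.95], [-1.21, 1.97], [-1.09, 1.5], [-2.87, 1.71], [-2.94, -0.07], [-3.05, 3.05]. Speed limits (rad/s): [2.57, 2.57, 3.14, 3.14, 3.14, 3.14].

## Interface

Orientations are given as a rotation vector (axis times angle).
In Python, from workcell import r gives the robot as it stands. The module is installed in compiled form; this text tells all that it offers.
- The arm moves only by the tool send_rows, never from a script. Its argument "targets" is one flat list of numbers, 7 for each row, row after row: the opening, from 0 (shut) to 1 (fully open), then the shift along the tool's x, y, z in cm, then the turn, a rotation vector about the tool's x, y, z in units of 8 degrees (1.0 is 8 degrees). In form: [claw, x, y, z, ax, ay, az, claw, x, y, z, ax, ay, az, ...]. A call has 1 to 5 rows; each row shifts and turns the commanded pose from where the row before left it, along the tool's axes as they then stand; what a row does not reach is not made up. A row lasts 1/8 s, in which the tool goes at most 62.5 mm and 10.7 degrees, less where a joint would pass 70% of its speed; a pose out of reach is approached as far as the arm can. A call is refused whole if a number of a shift passes 6.25 or a number of a turn 1, either way. A call with a gripper value outside its range is refused whole. The fingers move at their own pace and stop on an object; "squeeze" is the grip in N (left out, the last holds). Time passes only in rows, so rows that do not move let the fingers close. It gives the time, the measured TCP pose, the force, the opening and the grip force at its end, in the units of the state.
- r.get_obs(): the state, without advancing time (a new reading comes with each control period).
- r.camera(name): name is "side" or "top" or "wrist"; returns a dict with "pixels" (420x560x3 uint8, blue, green, red), "fx", "fy", "cx", "cy" (pixels), "distortion" ([k1, k2, p1, p2, k3] as OpenCV has them; the pictures are not rectified), "R" (3x3) and "t" (3): a world point X has camera coordinates R X + t; the wrist camera has in their place "T_tool_cam" (4x4, takes a point from camera to tool coordinates, whose origin is the TCP and whose axes are the flange's). Camera axes: x right, y down, z forward; pixel columns grow to the right and rows downward; lengths in mm; the calibration is good to about 2 mm. A picture is of the moment at which its call begins: read the wrist's pose just before it. There is no depth.
- r.job_done(): hands the job in; it is judged then, once.
Trained networks look in a picture, given as the dict that the camera call returned (one of the last four; its "shot" number tells which), for a name from the list of things; names that differ only in an ending like _2 or _b are one class to them, and where a whole thing is asked for, a point or a joint stands for the part that bears it (a point fixed in the world has none). Each returns a list of dicts, best first, with "confidence" (0 to 1); they miss things now and then, are a little off and sometimes report something else, mostly with a low value. They report only what shows in the picture. A call takes as long as a camera call. They do not tell look-alikes from the thing itself.
- r.look_for(thing, picture): "box" ([left, top, width, height] in pixels, round what is visible of it).
- r.tip_of(thing, picture): "at" ([column, row] in pixels: a listed point, or the origin of a listed thing).
The state is a dict: "t": time; "joint_pos": joint angles; "joint_vel": joint speeds; "effort": joint torques, N m; "eef_pos": TCP position; "tool_rot": TCP orientation; "contact_force": force on the tool from outside, world axes, zero at the start; "torque": the same for the moment, N m; "opening": opening from 0.0 (shut) to 1.0 (fully open); "gripper_force": force on a finger pad.
Only numpy, scipy, OpenCV 4.12 (cv2) and the standard library are available. Lean on these libraries where they do the work, as an engineer would, in place of code of your own. Each camera call takes 0.05 s, during which the arm holds its last target. There are 200 camera calls.

## Working session

There is one attempt and no reset: what is moved stays moved. The work goes in short steps, Python scripts to look and compute and a tool call to move; the robot and the scene stay as the last step left them, time stands still between calls to the robot, and variables do not carry over. Pictures are saved under pics/ and viewed, at most 10 in all, crops included, and the job is handed in when it is done.

Besides the shell and the picture viewer there is one more tool, called after "Emit:" as a command line: name --argument value ..., lists and objects as JSON in quotes. send_rows: Moves the arm, as the interface text tells. Its arguments: {"type":"object","properties":{"targets":{"type":"array","items":{"type":"number"}},"squeeze":{"type":"number"}},"required":["targets"]}

```bash
mkdir -p pics; cat > h.py <<'E'
import numpy as np,cv2
from workcell import r
from scipy.spatial.transform import Rotation as Ro
def ray(p,c):
    K=np.array([[c['fx'],0,c['cx']],[0,c['fy'],c['cy']],[0,0,1.]])
    u=cv2.undistortPoints(np.array([[p]],float),K,np.array(c['distortion'],float))[0,0]
    R=np.array(c['R']);t=np.array(c['t'])
    return -R.T@t, R.T@np.array([u[0],u[1],1])
def atz(p,c,z):
    o,d=ray(p,c); return o+d*(z-o[2])/d[2]
def tri(ps,cs):
    A=np.zeros((3,3));b=np.zeros(3)
    L=[]
    for p,c in zip(ps,cs):
        o,d=ray(p,c);d=d/np.linalg.norm(d);M=np.eye(3)-np.outer(d,d);A+=M;b+=M@o;L.append((M,o))
    x=np.linalg.solve(A,b); return x,[np.linalg.norm(M@(x-o)) for M,o in L]
def proj(X,c):
    K=np.array([[c['fx'],0,c['cx']],[0,c['fy'],c['cy']],[0,0,1.]])
    return cv2.projectPoints(np.array(X,float).reshape(-1,3),cv2.Rodrigues(np.array(c['R'],float))[0],np.array(c['t'],float),K,np.array(c['distortion'],float))[0][:,0]
E
python3 - <<'E'
from h import *
cs={n:r.camera(n) for n in('top','side')}
o=r.get_obs();print(o['eef_pos'],o['tool_rot'])
for n,c in cs.items():
    cv2.imwrite(f'pics/{n}0.png',c['pixels']); o_,_=ray((280,210),c);print(n,o_.round())
pts={}
for th in ['shaker','stop_face','tube_rack','lever_pivot','lever_grip','rear_rail','tube_a','timer','amber_bottle','white_bottle']:
    P={n:r.tip_of(th,c) for n,c in cs.items()}
    for n in P: print(th,n,[(np.round(q['at']).tolist(),round(q['confidence'],2)) for q in P[n][:4]])
    if P['top'] and P['side']:
        x,e=tri([P[n][0]['at'] for n in P],[cs[n] for n in P]);print('   ',x.round(1),np.round(e,1))
E
```

```text
[ 183.7230309  -517.95336156  230.48926456] [ 5.32528768e-01 -3.09576029e+00 -2.55515894e-03]
top [ 376.  213. 1365.]
side [ 364. 1034.  729.]
shaker top [([338.0, 246.0], 0.71)]
shaker side [([318.0, 232.0], 0.8)]
    [571.4  40.5   1.3] [5.2 5.2]
stop_face top [([377.0, 227.0], 0.85)]
stop_face side [([313.0, 190.0], 0.82)]
    [613.7 -60.7  60.5] [5.4 5.4]
tube_rack top [([310.0, 239.0], 0.57), ([342.0, 290.0], 0.38)]
tube_rack side [([303.0, 229.0], 0.58)]
    [585.6 123.7  60.4] [0.4 0.4]
lever_pivot top [([340.0, 290.0], 0.93)]
lever_pivot side [([361.0, 208.0], 0.96)]
    [455.6  50.  100.5] [7.4 7.4]
lever_grip top [([327.0, 287.0], 0.49)]
lever_grip side [([366.0, 191.0], 0.82)]
    [452.3  92.7 174.7] [0.9 0.9]
rear_rail top [([337.0, 221.0], 0.77), ([376.0, 226.0], 0.58)]
rear_rail side [([288.0, 206.0], 0.56)]
    [639.   52.3  69.4] [5. 5.]
tube_a top [([331.0, 228.0], 0.62), ([306.0, 231.0], 0.58), ([258.0, 262.0], 0.57), ([259.0, 228.0], 0.56)]
tube_a side [([293.0, 220.0], 0.78), ([265.0, 282.0], 0.71), ([315.0, 211.0], 0.67), ([309.0, 291.0], 0.66)]
    [623.1  63.7  40.4] [4. 4.]
timer top [([229.0, 277.0], 0.55), ([329.0, 288.0], 0.19)]
timer side [([319.0, 324.0], 0.63), ([365.0, 193.0], 0.39)]
    [488.9 345.7  -4.9] [0.6 0.6]
amber_bottle top [([191.0, 218.0], 0.91), ([341.0, 290.0], 0.31)]
amber_bottle side [([217.0, 340.0], 0.69)]
    [661.3 456.7   2.1] [3.9 3.9]
white_bottle top [([378.0, 190.0], 0.72)]
white_bottle side [([265.0, 196.0], 0.58), ([301.0, 206.0], 0.23)]
    [744.6 -79.    3.8] [7. 7.]
```

View pics/top0.png

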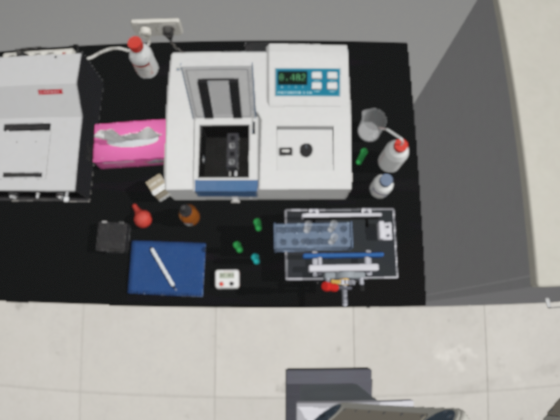

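View pics/side0.png

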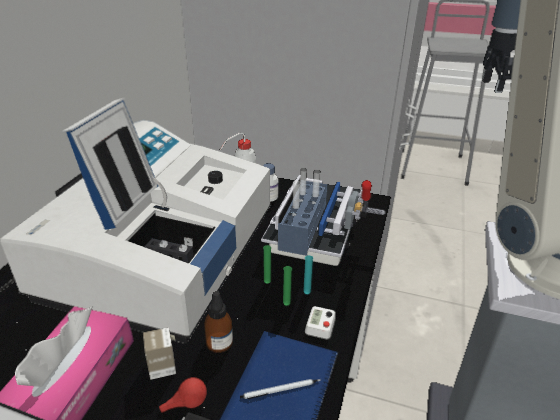

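The side and top pictures show the rack at top (313,236). The lever is at (330,287), leaning left. Three green or turquoise look-alike tubes stand free to the left of the shaker, at top (258,225), (239,247) and (256,259). The real tubes are the clear glass ones in the rack. I'm moving in now for a near look.

```bash
cat >> h.py <<'E'
def rows(pos,yaw,n,tilt=0):
    """rows to get tool at pos, pointing down, tool y at world angle 90deg+yaw"""
    o=r.get_obs();R0=Ro.from_rotvec(o['tool_rot']).as_matrix()
    c,s=np.cos(yaw),np.sin(yaw)
    R1=np.array([[-c,-s,0],[-s,c,0],[0,0,-1.]])@Ro.from_rotvec([tilt,0,0]).as_matrix()
    w=Ro.from_matrix(R0.T@R1).as_rotvec()
    p=np.array(o['eef_pos']); d=(np.array(pos)-p)/10
    print('t',round(o['t'],2),'from',p.round(1))
    print('shift first in current axes(cm):',(R0.T@d).round(2),'n',n,'per row',(R0.T@d/n).round(2))
    print('turn units total',(np.degrees(w)/8).round(2),'; shift in target axes:',(R1.T@d).round(2))
def wcam(p=None):
    o=r.get_obs();c=r.camera('wrist')
    T=np.eye(4);T[:3,:3]=Ro.from_rotvec(o['tool_rot']).as_matrix();T[:3,3]=o['eef_pos']
    W=np.linalg.inv(T@np.array(c['T_tool_cam']));c['R']=W[:3,:3];c['t']=W[:3,3]
    if p: cv2.imwrite(f'pics/{p}.png',c['pixels'])
    return c
E
python3 - <<'E'
from h import *
rows((460,70,400),0,11)
c=r.camera('wrist');print(np.array(c['T_tool_cam']).round(2),c['fx'])
E
```

```text
t 1.1 from [ 183.9 -518.3  231.3]
shift first in current axes(cm): [-45.69  46.22 -16.87] n 11 per row [-4.15  4.2  -1.53]
turn units total [0.   0.   2.44] ; shift in target axes: [-27.61  58.83 -16.87]
[[ 0.0000e+00 -9.6000e-01 -2.7000e-01  6.9500e+01]
 [ 1.0000e+00  0.0000e+00  0.0000e+00  8.0000e-02]
 [-0.0000e+00 -2.7000e-01  9.6000e-01 -1.4266e+02]
 [ 0.0000e+00  0.0000e+00  0.0000e+00  1.0000e+00]] 322.18492128149956
```

Emit:
send_rows --targets '[1,0,0,-5.6,0,0,0.82,1,0,0,-5.6,0,0,0.82,1,0,0,-5.6,0,0,0.8,1,-2.5,5.4,0,0,0,0,1,-2.5,5.4,0,0,0,0]'

```text
t: 1.78
eef_pos: [234.7, -409.7, 399.4]
tool_rot: [0.002, 3.141, -0.001]
contact_force: [1.7, 0.3, 0.2]
opening: 0.999
gripper_force: 0.0
```

Emit:
send_rows --targets '[1,-2.5,5.4,0,0,0,0,1,-2.5,5.4,0,0,0,0,1,-2.5,5.4,0,0,0,0,1,-2.5,5.4,0,0,0,0,1,-2.5,5.4,0,0,0,0]'

```text
t: 2.4
eef_pos: [359.0, -138.5, 399.6]
tool_rot: [-0.0, 3.14, 0.0]
contact_force: [1.5, -0.3, -0.8]
opening: 0.998
gripper_force: 0.0
```

Emit:
send_rows --targets '[0,-2.5,5.4,0,0,0,0,0,-2.5,5.4,0,0,0,0,0,-2.5,5.4,0,0,0,0,0,-2.5,5.4,0,0,0,0,0,0,0,0,0,0,0]'

```text
t: 3.02
eef_pos: [459.6, 78.9, 397.2]
tool_rot: [0.007, -3.138, 0.001]
contact_force: [-0.1, -0.3, 0.2]
opening: 0.001
gripper_force: 0.0
```

```bash
python3 - <<'E'
from h import *
c=wcam('w1')
o=r.get_obs();print(o['t'],o['eef_pos'],o['tool_rot'],o['opening'])
for th,z in [('shaker',0),('stop_face',62),('tube_rack',62),('lever_pivot',94),('lever_grip',163),('rear_rail',62),('tube_a',62),('clamp_bar',62)]:
    for q in r.tip_of(th,c)[:4]: print(th,np.round(q['at']),round(q['confidence'],2),atz(q['at'],c,z).round(1))
E
```

```text
3.075 [459.16759293  77.14492092 398.27246727] [ 4.29336671e-03 -3.13953709e+00  1.63305479e-03] -0.0019624214084515376
shaker [253. 227.] 0.81 [570.  40.   0.]
stop_face [189. 262.] 0.85 [609.  -59.8  62. ]
tube_rack [302. 248.] 0.77 [584.6 122.1  62. ]
lever_pivot [246. 168.] 0.76 [452.7  38.2  94. ]
lever_grip [281. 178.] 0.57 [455.6  85.2 163. ]
tube_a [315. 269.] 0.91 [620.1 143.6  62. ]
tube_a [386. 208.] 0.84 [517.9 248.7  62. ]Traceback (most recent call last):
  File "<stdin>", line 5, in <module>
ValueError: it knows: amber_bottle, lever_grip, lever_pivot, rear_rail, shaker, stop_face, timer, tube, tube_rack, white_bottle
```

View pics/w1.png

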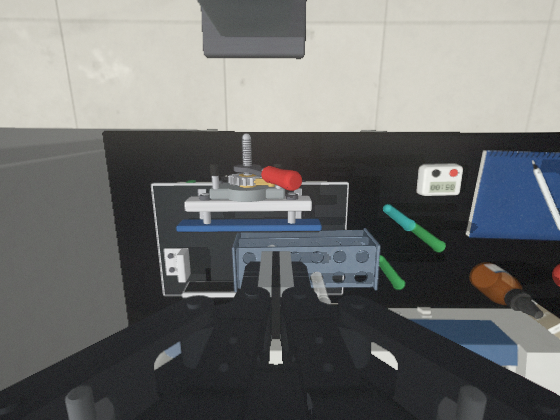

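```bash
python3 - <<'E'
from h import *
c=wcam()
for n,p,z in [('platFL',(348,183),62),('platFR',(152,184),62),('platBR',(163,296),62),('platBL',(345,296),62),('rackFLtop',(375,230),136),('rackFRtop',(235,233),136),('rackBLtop',(378,252),136),('barL',(320,221),100),('barR',(177,222),100),('tip',(299,179),187),('stopface',(188,252),92),('turq foot',(440,247),0),('turq top',(388,208),100),('grn foot',(400,287),0)]:
    print(n,atz(p,c,z).round(1))
g=cv2.resize(c['pixels'][150:320,140:410],None,fx=2.9,fy=2.9,interpolation=cv2.INTER_CUBIC);cv2.imwrite('pics/w1z.png',g)
E
```

```text
platFL [481.  184.8  62. ]
platFR [ 482.4 -111.2   62. ]
platBR [ 672.3 -112.7   62. ]
platBL [672.8 191.5  62. ]
rackFLtop [530.4 207.7 136. ]
rackFRtop [534.5  21.  136. ]
rackBLtop [561.9 214.4 136. ]
barL [529.2 139.3 100. ]
barR [530.5 -66.5 100. ]
tip [452.5 101.3 187. ]
stopface [580.5 -56.5  92. ]
turq foot [610.  371.5   0. ]
turq top [509.8 235.1 100. ]
grn foot [690.4 308.1   0. ]
```

View pics/w1z.png

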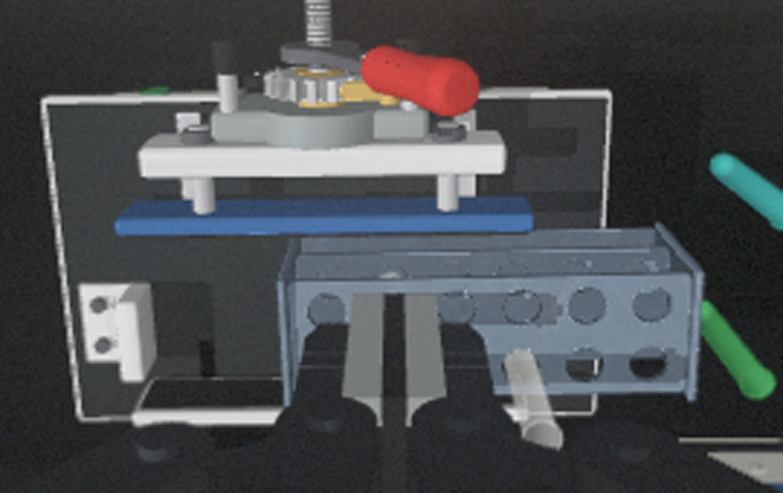

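```bash
python3 - <<'E'
from h import *
c=wcam()
z=lambda a,b:(a/2.9+140,b/2.9+150)
for n,p,h in [('FLt',z(703,274),136),('BLt',z(692,397),136),('FRt',z(280,275),136),('FLfoot',z(656,228),62),('FRfoot',z(302,238),62),('barLtop',z(532,228),100),('barRtop',z(117,232),100),('stopTop',z(145,378),92),('stopTopF',z(155,290),92),('grn top',z(755,385),100),('grn foot',z(703,310),0),('turq top',(440,247),100),('turq top1',(392,210),0)]:
    print(n,atz(p,c,h).round(1))
rows((585,250,230),0,8)
E
```

```text
FLt [550.9 219.5 136. ]
BLt [614.6 219.8 136. ]
FRt [551.4  22.7 136. ]
FLfoot [553.7 218.   62. ]
FRfoot [559.4  25.9  62. ]
barLtop [540.7 144.8 100. ]
barRtop [542.7 -62.5 100. ]
stopTop [627.6 -56.7  92. ]
stopTopF [577.2 -47.9  92. ]
grn top [627.5 265.  100. ]
grn foot [629.3 270.    0. ]
turq top [569.2 316.8 100. ]
turq top1 [540.7 278.7   0. ]
t 3.52 from [458.6  75.1 399.6]
shift first in current axes(cm): [-12.61  17.5   16.98] n 8 per row [-1.58  2.19  2.12]
turn units total [ 0.    0.   -0.01] ; shift in target axes: [-12.64  17.49  16.96]
```

Emit:
send_rows --targets '[0,-2.5,3.4,3.3,0,0,0,0,-2.5,3.4,3.3,0,0,0,0,-2.5,3.5,3.3,0,0,0,0,-2.5,3.5,3.3,0,0,0,0,-2.5,3.5,3.3,0,0,0]'

```text
t: 4.15
eef_pos: [584.5, 249.4, 233.3]
tool_rot: [0.001, 3.141, 0.0]
contact_force: [1.0, -0.4, 0.3]
opening: 0.0
gripper_force: 0.0
```

Emit:
send_rows --targets '[0,0,0,0,0.75,0,0,0,0,0,0,0.75,0,0,0,0,0,0,0,0,0]'

```text
t: 4.53
eef_pos: [583.3, 249.9, 232.2]
tool_rot: [0.004, -3.121, 0.332]
contact_force: [-0.6, 0.3, -1.2]
opening: -0.002
gripper_force: 0.0
```

```bash
python3 - <<'E'
from h import *
c=wcam('w2');rows((584,246,98),0,3,0.209)
for p in r.tip_of('tube_rack',c)[:2]:print(p['at'],atz(p['at'],c,62))
E
```

```text
t 4.58 from [583.6 249.2 233.3]
shift first in current axes(cm): [-0.06  2.5  13.3 ] n 3 per row [-0.02  0.83  4.43]
turn units total [-0.01 -0.01  0.01] ; shift in target axes: [-0.04  2.49 13.3 ]
[189.4, 193.6] [589.32411157 119.45561808  62.        ]
[192.8, 214.4] [612.30616504 121.72585575  62.        ]
```

View pics/w2.png

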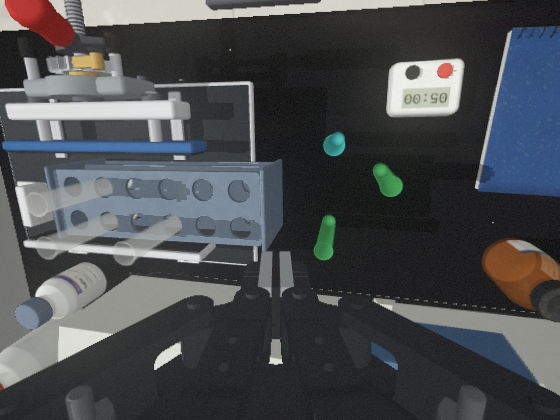

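The rack's left end plate is at columns 262–283. The fingers are at column 275, heading for the gap, and the nearest green tube is at (325,235), well clear. Next I descend and push.

Emit:
send_rows --targets '[0,0,0.8,4.4,0,0,0,0,0,0.8,4.4,0,0,0,0,0,0.9,4.4,0,0,0,0,0,0,0,0,0,0,0,0,-0.7,0.15,0,0,0]'

```text
t: 5.25
eef_pos: [585.2, 238.7, 102.7]
tool_rot: [0.0, 3.121, -0.325]
contact_force: [-0.0, -0.1, 0.9]
opening: 0.002
gripper_force: 0.0
```

Emit:
send_rows --targets '[0,0,-0.5,0.1,0,0,0,0,0,-0.5,0.1,0,0,0,0,0,-0.5,0.1,0,0,0,0,0,-0.5,0.1,0,0,0,0,0,-0.5,0.1,0,0,0]'

```text
t: 5.88
eef_pos: [583.9, 213.1, 100.5]
tool_rot: [-0.001, 3.124, -0.328]
contact_force: [-0.1, 2.8, 2.1]
opening: 0.002
gripper_force: 1.8
```

Emit:
send_rows --targets '[0,0,-0.8,0.17,0,0,0,0,0,-0.8,0.17,0,0,0,0,0,-0.8,0.17,0,0,0,0,0,-0.8,0.17,0,0,0,0,0,-0.8,0.17,0,0,0]'

```text
t: 6.5
eef_pos: [583.7, 171.5, 100.2]
tool_rot: [-0.0, -3.124, 0.329]
contact_force: [-0.0, 3.6, 3.1]
opening: 0.003
gripper_force: 1.8
```

```bash
python3 - <<'E'
from h import *
c=wcam('w3');o=r.get_obs();print(o['t'],o['eef_pos'],o['contact_force'])
s=r.camera('top')
for cc in(c,s):
  for p in r.tip_of('tube_rack',cc)[:1]+r.tip_of('stop_face',cc)[:1]:print(p['at'],p['confidence'],atz(p['at'],cc,62).round(1))
E
```

```text
6.55 [583.53584272 170.4749336  100.21662742] [0.40623324 2.51613286 0.9143376 ]
[122.7, 230.6] 0.97 [585.2  59.6  62. ]
[334.1, 243.3] 0.82 [574.7  58.9  62. ]
[375.8, 229.2] 0.69 [613.  -55.8  62. ]
```

View pics/w3.png

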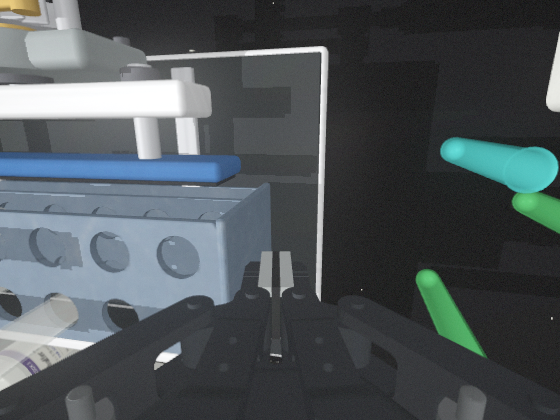

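The rack moves squarely, with about 18 mm to go. I'll finish slowly and watch the force.

Emit:
send_rows --targets '[0,0,-0.4,0.08,0,0,0,0,0,-0.4,0.08,0,0,0,0,0,-0.3,0.06,0,0,0,0,0,-0.2,0.04,0,0,0,0,0,0,0,0,0,0]'

```text
t: 7.42
eef_pos: [583.8, 158.6, 100.5]
tool_rot: [-0.0, -3.124, 0.329]
contact_force: [-0.3, 0.3, -0.6]
opening: 0.0
gripper_force: 0.1
```

Emit:
send_rows --targets '[0,0,-0.2,0.04,0,0,0,0,0,-0.2,0.04,0,0,0,0,0,0,0,0,0,0]'

```text
t: 7.8
eef_pos: [583.8, 154.7, 100.6]
tool_rot: [-0.0, 3.124, -0.328]
contact_force: [-0.2, 1.1, -0.5]
opening: -0.005
gripper_force: 0.5
```

Emit:
send_rows --targets '[0,0,-0.2,0.04,0,0,0,0,0,0,0,0,0,0]'

```text
t: 8.05
eef_pos: [583.8, 152.6, 100.6]
tool_rot: [-0.0, 3.124, -0.328]
contact_force: [0.1, 1.4, -0.5]
opening: -0.001
gripper_force: 0.5
```

Emit:
send_rows --targets '[0,0,-0.2,0.04,0,0,0,0,0,0,0,0,0,0]'

```text
t: 8.3
eef_pos: [583.9, 151.5, 100.6]
tool_rot: [-0.0, 3.124, -0.326]
contact_force: [-0.3, 3.9, -0.7]
opening: -0.004
gripper_force: 2.4
```

Emit:
send_rows --targets '[0,0,-0.2,0.04,0,0,0,0,0,0,0,0,0,0]'

```text
t: 8.55
eef_pos: [584.2, 151.3, 100.7]
tool_rot: [-0.001, 3.123, -0.321]
contact_force: [-2.3, 10.5, 0.8]
opening: -0.001
gripper_force: 5.2
```

Emit:
send_rows --targets '[0,0,1.0,-0.2,0,0,0,0,0,2.0,-0.4,0,0,0,0,0,-0.5,-4,0,0,0,0,0,-1.1,-5.2,0,0,0,0,0,-1.1,-5.2,0,0,0]'

```text
t: 9.18
eef_pos: [583.5, 183.2, 248.0]
tool_rot: [0.001, -3.123, 0.331]
contact_force: [1.7, 1.0, 0.0]
opening: 0.007
gripper_force: 0.0
```

Emit:
send_rows --targets '[1,0,0,-2.5,-0.75,0,0,1,0,0,-2.5,-0.75,0,0,1,0,0,0,0,0,0]'

```text
t: 9.55
eef_pos: [585.0, 190.0, 299.7]
tool_rot: [0.003, 3.136, 0.004]
contact_force: [0.1, -0.0, 0.5]
opening: 0.636
gripper_force: 0.0
```

```bash
python3 - <<'E'
from h import *
rows((453,90,300),0,5)
s=r.camera('top')
for p in r.tip_of('tube_rack',s)[:1]+r.tip_of('stop_face',s)[:1]:print(p['at'],p['confidence'],atz(p['at'],s,62).round(1))
E
```

```text
t 9.55 from [585.  190.  299.7]
shift first in current axes(cm): [ 13.18 -10.03  -0.14] n 5 per row [ 2.64 -2.01 -0.03]
turn units total [ 0.02  0.04 -0.01] ; shift in target axes: [ 13.2  -10.    -0.03]
[340.5, 240.0] 0.66 [583.7  41.4  62. ]
[376.1, 228.4] 0.64 [615.2 -56.7  62. ]
```

Emit:
send_rows --targets '[1,2.6,-2.0,0,0,0,0,1,2.6,-2.0,0,0,0,0,1,2.6,-2.0,0,0,0,0,1,2.7,-2.0,0,0,0,0,1,2.7,-2.0,0,0,0,0]'

```text
t: 10.32
eef_pos: [450.3, 90.2, 294.5]
tool_rot: [0.002, -3.139, 0.004]
contact_force: [-0.7, -0.5, 0.2]
opening: 1.001
gripper_force: 0.0
```

Emit:
send_rows --targets '[1,0,0,0,0,0,0]'

```text
t: 10.45
eef_pos: [450.2, 89.9, 295.7]
tool_rot: [0.001, -3.141, 0.002]
contact_force: [0.2, -0.4, 0.6]
opening: 1.001
gripper_force: 0.0
```

```bash
python3 - <<'E'
from h import *
c=wcam('w4');o=r.get_obs();print(o['t'],o['eef_pos'])
for th,z in [('stop_face',62),('tube_rack',62),('lever_pivot',94),('lever_grip',170)]:
    for q in r.tip_of(th,c)[:2]: print(th,np.round(q['at']),round(q['confidence'],2),atz(q['at'],c,z).round(1))
E
```

```text
10.5 [451.07555264  90.60086212 295.42864289]
stop_face [235. 283.] 0.66 [584.   38.2  62. ]
tube_rack [239. 284.] 0.76 [585.   42.6  62. ]
lever_pivot [227. 188.] 0.75 [451.6  37.6  94. ]
lever_pivot [242. 252.] 0.48 [526.6  51.8  94. ]
lever_grip [268. 208.] 0.58 [453.8  83.6 170. ]
lever_grip [464. 194.] 0.5 [441.4 250.3 170. ]
```

View pics/w4.png

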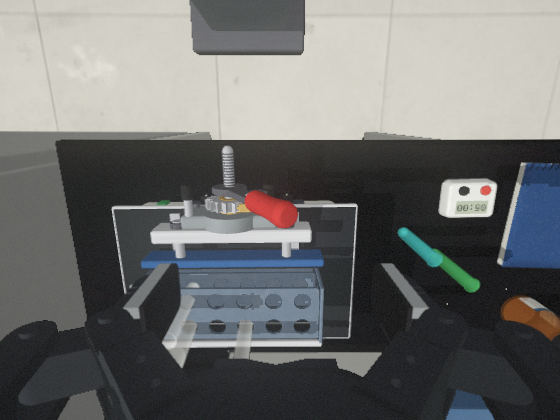

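The rack's right end is against the stop and the tubes are standing. The red handle at (272,208) lies between the open fingers, so I descend to straddle it.

Emit:
send_rows --targets '[1,0,0,4.7,0,0,0,1,0,0,4.7,0,0,0,1,0,0,4.6,0,0,0,1,0,0,0,0,0,0]'

```text
t: 11.2
eef_pos: [449.7, 89.8, 152.7]
tool_rot: [0.0, -3.134, 0.006]
contact_force: [1.1, 0.3, 1.1]
opening: 1.0
gripper_force: 0.0
```

Emit:
send_rows --targets '[1,0,-2,0,0,0,0,1,0,-2,0,0,0,0,1,0,-2.5,0,0,0,0,1,0,-2.5,0,0,0,0,1,0,-2,0,0,0,0]'

```text
t: 11.82
eef_pos: [454.6, -18.7, 159.1]
tool_rot: [-0.001, 3.135, 0.004]
contact_force: [1.4, 5.2, -1.2]
opening: 1.003
gripper_force: 2.1
```

Emit:
send_rows --targets '[1,0,-1.2,0,0,0,0,1,0,-1,0,0,0,0,1,0,-0.6,0,0,0,0,1,0,0,0,0,0,0]'

```text
t: 12.32
eef_pos: [452.0, -47.8, 156.3]
tool_rot: [-0.0, 3.141, -0.001]
contact_force: [1.0, 1.0, 1.2]
opening: 0.998
gripper_force: 0.9
```

```bash
python3 - <<'E'
from h import *
c=wcam('w5');o=r.get_obs();print(o['t'],o['eef_pos'],o['contact_force'])
for th,z in [('lever_pivot',94),('lever_grip',165)]:
    for q in r.tip_of(th,c)[:1]: print(th,np.round(q['at']),round(q['confidence'],2),atz(q['at'],c,z).round(1))
E
```

```text
12.375 [451.97008719 -47.76018648 156.25776617] [0.5727937  0.92596984 0.80248249]
lever_pivot [405. 231.] 0.61 [454.2  38.9  94. ]
lever_grip [347. 281.] 0.62 [453.6 -14.9 165. ]
```

View pics/w5.png

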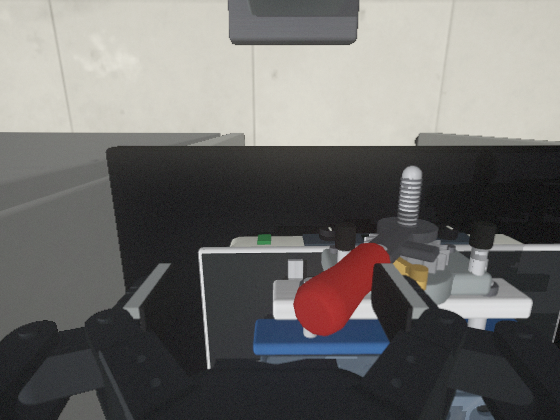

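The straddling works: the lever went over to the right buffer, and the blue bar and carriage are visible at rows 290–350. Now I repeat the swings.

Emit:
send_rows --targets '[1,0,2.5,0,0,0,0,1,0,4.5,0,0,0,0,1,0,5,0,0,0,0,1,0,4,0,0,0,0,1,0,2,0,0,0,0]'

```text
t: 13.1
eef_pos: [451.3, 133.3, 155.7]
tool_rot: [0.004, -3.141, 0.004]
contact_force: [-0.3, -9.7, 1.5]
opening: 0.999
gripper_force: 5.9
```

Emit:
send_rows --targets '[1,0,-2.5,0,0,0,0,1,0,-4.5,0,0,0,0,1,0,-5,0,0,0,0,1,0,-4,0,0,0,0,1,0,-2.4,0,0,0,0]'

```text
t: 13.72
eef_pos: [451.6, -52.3, 155.9]
tool_rot: [0.002, 3.141, 0.003]
contact_force: [0.3, 5.2, -0.6]
opening: 1.004
gripper_force: 1.7
```

Emit:
send_rows --targets '[1,0,0,0,0,0,0]'

```text
t: 13.85
eef_pos: [451.7, -52.7, 156.2]
tool_rot: [0.004, 3.142, -0.001]
contact_force: [-0.0, 0.6, 0.8]
opening: 1.001
gripper_force: 0.3
```

```bash
cat >> h.py <<'E'
def gap(name=None):
    """x of carriage rear edge & bar edges along a few world-y columns, from wrist picture"""
    c=wcam(name);o=r.get_obs();print('t',round(o['t'],2),np.round(o['eef_pos'],1),np.round(o['contact_force'],1))
    hsv=cv2.cvtColor(c['pixels'],cv2.COLOR_BGR2HSV)
    res=[]
    for y in range(-60,141,4):
        xs=np.arange(470,640,0.5)
        P=proj(np.c_[xs,np.full_like(xs,y),np.full_like(xs,100)],c)
        ok=(P[:,0]>1)&(P[:,0]<558)&(P[:,1]>1)&(P[:,1]<418)
        xs=xs[ok];P=P[ok].round().astype(int)
        if not len(xs): continue
        v=hsv[P[:,1],P[:,0]]
        blue=(v[:,0]>100)&(v[:,0]<122)&(v[:,1]>150)&(v[:,2]>60)
        white=(v[:,1]<40)&(v[:,2]>190)
        if blue.sum()>8:
            b=xs[blue]; w=xs[white&(xs<b.min())]
            res.append((y,b.min(),b.max(),w.min() if len(w) else 0,w.max() if len(w) else 0))
    for q in res[::3]: print(q)
    for th,z in [('lever_grip',165)]:
        for q in r.tip_of(th,c)[:1]: print(th,np.round(q['at']),atz(q['at'],c,z).round(1))
    return c
E
python3 -c "
from h import *
gap('w6')"
```

```text
t 13.9 [451.7 -52.  156.1] [1.2 0.  0.1]
(-56, np.float64(525.0), np.float64(549.0), 0, 0)
(-4, np.float64(540.5), np.float64(550.5), np.float64(520.0), np.float64(522.0))
(8, np.float64(532.0), np.float64(548.5), np.float64(508.0), np.float64(521.0))
(20, np.float64(525.0), np.float64(547.0), np.float64(519.0), np.float64(521.0))
lever_grip [351. 280.] [453.  -17.9 165. ]
```

Emit:
send_rows --targets '[1,0,2.5,0,0,0,0,1,0,4.5,0,0,0,0,1,0,5,0,0,0,0,1,0,4,0,0,0,0,1,0,2.2,0,0,0,0]'

```text
t: 14.58
eef_pos: [451.1, 132.6, 155.7]
tool_rot: [0.005, -3.141, 0.002]
contact_force: [-0.8, -0.5, -0.4]
opening: 1.001
gripper_force: 3.0
```

Emit:
send_rows --targets '[1,0,-2.5,0,0,0,0,1,0,-4.5,0,0,0,0,1,0,-5,0,0,0,0,1,0,-4,0,0,0,0,1,0,-2.2,0,0,0,0]'

```text
t: 15.2
eef_pos: [451.7, -51.0, 155.7]
tool_rot: [-0.0, 3.141, 0.003]
contact_force: [0.7, 4.7, -0.3]
opening: 1.002
gripper_force: 1.7
```

Emit:
send_rows --targets '[1,0,0,0,0,0,0]'

```text
t: 15.32
eef_pos: [451.7, -51.6, 156.0]
tool_rot: [-0.001, -3.141, 0.001]
contact_force: [-0.5, 0.2, 1.1]
opening: 1.001
gripper_force: 0.2
```

```bash
python3 -c "
from h import *
gap('w7')"
```

```text
t 15.38 [451.8 -51.1 156. ] [-0.3  0.4  0.2]
(0, np.float64(544.0), np.float64(554.5), np.float64(515.0), np.float64(526.0))
(12, np.float64(530.5), np.float64(554.5), np.float64(512.5), np.float64(525.5))
(24, np.float64(531.0), np.float64(546.5), np.float64(525.5), np.float64(525.5))
lever_grip [350. 280.] [452.9 -17.4 165. ]
```

Emit:
send_rows --targets '[1,0,2.5,0,0,0,0,1,0,4.5,0,0,0,0,1,0,5,0,0,0,0,1,0,4,0,0,0,0,1,0,2.2,0,0,0,0]'

```text
t: 16.05
eef_pos: [451.0, 132.9, 155.7]
tool_rot: [0.006, -3.141, 0.002]
contact_force: [0.6, -3.3, 0.4]
opening: 1.001
gripper_force: 4.4
```

Emit:
send_rows --targets '[1,0,-2.5,0,0,0,0,1,0,-4.5,0,0,0,0,1,0,-5,0,0,0,0,1,0,-4,0,0,0,0,1,0,-2.2,0,0,0,0]'

```text
t: 16.68
eef_pos: [451.8, -50.7, 155.8]
tool_rot: [-0.001, 3.141, 0.003]
contact_force: [0.2, 5.5, 0.4]
opening: 1.002
gripper_force: 1.7
```

Emit:
send_rows --targets '[1,0,0,0,0,0,0]'

```text
t: 16.8
eef_pos: [451.8, -51.3, 156.1]
tool_rot: [0.001, 3.142, -0.001]
contact_force: [-0.4, 1.2, 1.3]
opening: 0.995
gripper_force: 0.4
```

```bash
python3 -c "
from h import *
gap('w8')
s=r.camera('top')
for p in r.tip_of('tube_rack',s)[:1]:print(p['at'],p['confidence'],atz(p['at'],s,62).round(1))"
```

```text
t 16.85 [451.9 -50.8 156.1] [-0.3 -0.3  0.7]
(0, np.float64(546.5), np.float64(558.5), np.float64(516.5), np.float64(530.0))
(12, np.float64(537.5), np.float64(556.5), np.float64(516.5), np.float64(530.0))
(24, np.float64(537.0), np.float64(547.0), np.float64(524.0), np.float64(530.0))
lever_grip [348. 282.] [453.8 -17.8 165. ]
[342.4, 234.5] 0.78 [598.7  35.9  62. ]
```

Emit:
send_rows --targets '[1,0,2.5,0,0,0,0,1,0,4.5,0,0,0,0,1,0,5,0,0,0,0,1,0,4,0,0,0,0,1,0,2.2,0,0,0,0]'

```text
t: 17.62
eef_pos: [451.1, 132.7, 155.7]
tool_rot: [0.005, -3.141, 0.002]
contact_force: [0.4, -1.0, -0.5]
opening: 0.999
gripper_force: 3.2
```

Emit:
send_rows --targets '[1,0,-2.5,0,0,0,0,1,0,-4.5,0,0,0,0,1,0,-5,0,0,0,0,1,0,-4,0,0,0,0,1,0,-2.2,0,0,0,0]'

```text
t: 18.25
eef_pos: [451.8, -51.0, 155.7]
tool_rot: [0.0, 3.141, 0.003]
contact_force: [0.8, 4.6, 0.2]
opening: 1.002
gripper_force: 1.7
```

Emit:
send_rows --targets '[1,0,0,0,0,0,0]'

```text
t: 18.38
eef_pos: [451.8, -51.6, 156.0]
tool_rot: [-0.001, -3.142, 0.001]
contact_force: [-0.1, -0.7, 0.6]
opening: 1.001
gripper_force: 0.2
```

```bash
python3 -c "
from h import *
gap('w9')
s=r.camera('top')
for p in r.tip_of('tube_rack',s)[:1]:print(p['at'],p['confidence'],atz(p['at'],s,62).round(1))"
```

```text
t 18.43 [451.8 -51.  156. ] [0.6 0.7 0.4]
(4, np.float64(549.0), np.float64(559.0), np.float64(521.5), np.float64(535.0))
(16, np.float64(541.5), np.float64(562.0), np.float64(521.5), np.float64(535.0))
lever_grip [349. 280.] [452.6 -17.8 165. ]
[340.2, 230.5] 0.59 [609.6  41.6  62. ]
```

Emit:
send_rows --targets '[1,0,2.5,0,0,0,0,1,0,4.5,0,0,0,0,1,0,5,0,0,0,0,1,0,4,0,0,0,0,1,0,2.2,0,0,0,0]'

```text
t: 19.2
eef_pos: [451.1, 132.7, 155.8]
tool_rot: [0.005, -3.141, 0.002]
contact_force: [0.8, -1.4, 0.6]
opening: 1.001
gripper_force: 3.0
```

Emit:
send_rows --targets '[1,0,-2.5,0,0,0,0,1,0,-4.5,0,0,0,0,1,0,-5,0,0,0,0,1,0,-4,0,0,0,0,1,0,-2.2,0,0,0,0]'

```text
t: 19.82
eef_pos: [451.8, -51.0, 155.8]
tool_rot: [-0.0, 3.141, 0.003]
contact_force: [-0.3, 4.8, 0.1]
opening: 0.999
gripper_force: 1.7
```

Emit:
send_rows --targets '[1,0,0,0,0,0,0]'

```text
t: 19.95
eef_pos: [451.9, -51.5, 156.1]
tool_rot: [0.001, 3.141, -0.0]
contact_force: [0.3, 1.0, 1.0]
opening: 1.001
gripper_force: 0.4
```

```bash
sed -i 's/res\[::3\]/res/' h.py; python3 -c "
from h import *
gap('w10')
s=r.camera('top')
for p in r.tip_of('tube_rack',s)[:1]:print(p['at'],p['confidence'],atz(p['at'],s,62).round(1))"
```

```text
t 20.0 [451.9 -51.  156.1] [ 0.1 -0.1  1. ]
(12, np.float64(553.5), np.float64(564.5), np.float64(525.5), np.float64(539.5))
(16, np.float64(552.0), np.float64(561.0), np.float64(525.5), np.float64(539.5))
[340.5, 231.7] 0.95 [606.3  40.9  62. ]
```

Emit:
send_rows --targets '[1,0,2.5,0,0,0,0,1,0,4.5,0,0,0,0,1,0,5,0,0,0,0,1,0,4,0,0,0,0,1,0,2.2,0,0,0,0]'

```text
t: 20.78
eef_pos: [451.1, 132.7, 155.7]
tool_rot: [0.005, -3.141, 0.002]
contact_force: [-0.9, -1.3, 0.0]
opening: 1.001
gripper_force: 3.1
```

```bash
python3 -c "
from h import *
gap('w11')
"
```

```text
t 20.82 [451.1 132.7 155.6] [-0.5 -0.4  2.1]
lever_grip [199. 279.] [451.6  98.  165. ]
```

View pics/w11.png

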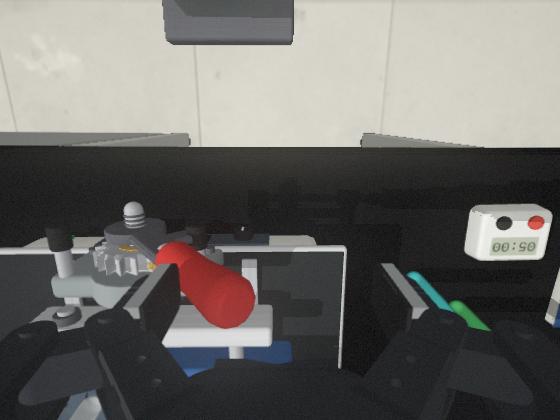

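Emit:
send_rows --targets '[1,0,0,-4.7,0,0,0,1,0,-1,-4.7,0,0,0,1,0,-1,-4.6,0,0,0,1,0,0,0,0,0,0,1,0,0,0,0,0,0]'

```text
t: 21.5
eef_pos: [451.4, 110.6, 295.3]
tool_rot: [0.0, -3.141, -0.001]
contact_force: [0.9, -0.1, -0.5]
opening: 0.998
gripper_force: 0.0
```

```bash
python3 - <<'E'
from h import *
c=wcam('w12');o=r.get_obs();print(o['t'],o['eef_pos'])
def cam4():
    d=dict(c);T=np.eye(4);T[:3,:3]=Ro.from_rotvec([.001,-3.141,.002]).as_matrix();T[:3,3]=[451.08,90.6,295.43]
    W=np.linalg.inv(T@np.array(c['T_tool_cam']));d['R']=W[:3,:3];d['t']=W[:3,3];d['pixels']=cv2.imread('pics/w4.png');return d
for nm,cc in(('w4',cam4()),('now',c)):
    hsv=cv2.cvtColor(cc['pixels'],cv2.COLOR_BGR2HSV).astype(int);print(nm)
    for y in (-50,-40,0,10,20,30,40,50,60,115,125,135):
        xs=np.arange(490,640,.5);P=proj(np.c_[xs,np.full_like(xs,y),np.full_like(xs,100)],cc).round().astype(int)
        ok=(P[:,1]<420)&(P[:,0]>=0)&(P[:,0]<560);xs=xs[ok];P=P[ok]
        v=hsv[P[:,1],P[:,0]];b=xs[(v[:,0]>100)&(v[:,0]<122)&(v[:,1]>150)&(v[:,2]>60)];w=xs[(v[:,1]<40)&(v[:,2]>180)]
        if len(b): w=w[w<b.min()];print(y,'blue',b.min(),b.max(),'white',(w.min(),w.max()) if len(w) else '')
for th,z in [('tube_rack',62),('rear_rail',62)]:
    for q in r.tip_of(th,c)[:1]: print(th,np.round(q['at']),round(q['confidence'],2),atz(q['at'],c,z).round(1))
g=cv2.resize(c['pixels'][180:390,60:360],None,fx=2.6,fy=2.6,interpolation=cv2.INTER_CUBIC);cv2.imwrite('pics/w12z.png',g)
E
```

```text
21.55 [451.21870389 110.52579731 294.82657197]
w4
now
tube_rack [223. 297.] 0.88 [605.2  42.   62. ]
```

View pics/w12z.png

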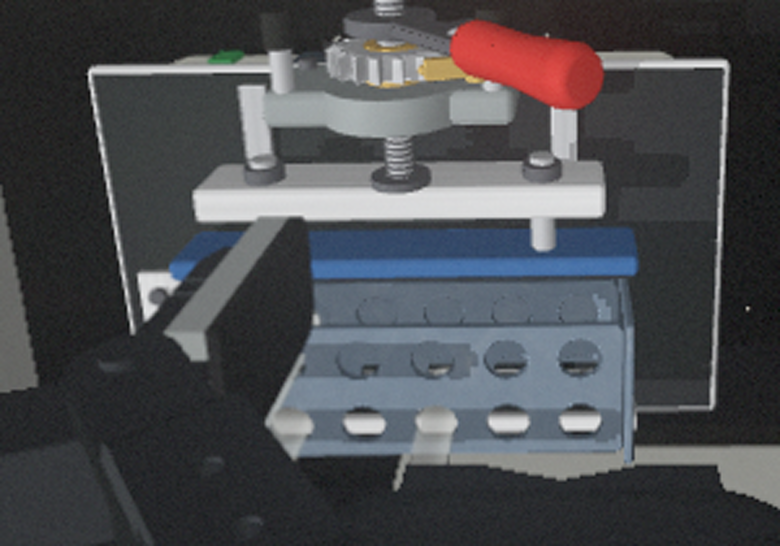

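The tubes, seen from above at (435,440) in the crop, still stand in the rack. The carriage's white edge is at crop row 218 and the bar's rear edge at row 275. I'll quantify that against the open state in w4.

```bash
python3 - <<'E'
from h import *
c=wcam('w13');T0=np.array(c['T_tool_cam'])
def cam(f,pos,rot):
    d=dict(c);T=np.eye(4);T[:3,:3]=Ro.from_rotvec(rot).as_matrix();T[:3,3]=pos
    W=np.linalg.inv(T@T0);d['R']=W[:3,:3];d['t']=W[:3,3];d['pixels']=cv2.imread(f);return d
for nm,cc in(('w4',cam('pics/w4.png',[451.08,90.6,295.43],[.001,-3.141,.002])),('now',c)):
    im=cv2.GaussianBlur(cc['pixels'],(3,3),0).astype(int);print(nm)
    for y in (0,10,20,60,70,80,90,120,130):
        xs=np.arange(490,600,.5);P=proj(np.c_[xs,np.full_like(xs,y),np.full_like(xs,100)],cc).round().astype(int)
        ok=(P[:,1]<420)&(P[:,0]>=0)&(P[:,0]<560);xs=xs[ok];P=P[ok]
        v=im[P[:,1],P[:,0]]
        b=xs[(v[:,0]-v[:,2]>70)];w=xs[(v.min(1)>150)]
        if len(b): w=w[w<b.min()];print(y,'blue',b.min(),b.max(),'white',(w.min(),w.max()) if len(w) else '')
E
```

```text
w4
0 blue 536.0 542.5 white (np.float64(490.0), np.float64(513.5))
10 blue 536.0 542.5 white (np.float64(490.0), np.float64(513.5))
20 blue 536.0 542.5 white (np.float64(490.0), np.float64(513.5))
60 blue 534.5 542.5 white (np.float64(499.5), np.float64(513.5))
70 blue 534.5 542.5 white (np.float64(490.0), np.float64(513.5))
80 blue 534.5 541.5 white (np.float64(490.0), np.float64(513.5))
90 blue 534.5 541.5 white (np.float64(497.0), np.float64(513.5))
120 blue 534.5 541.5 white (np.float64(496.0), np.float64(512.0))
130 blue 534.5 541.5 white 
now
0 blue 561.5 563.5 white (np.float64(490.0), np.float64(539.5))
10 blue 560.5 567.5 white (np.float64(490.0), np.float64(539.5))
20 blue 560.5 567.5 white (np.float64(490.0), np.float64(539.5))
60 blue 559.0 567.5 white (np.float64(523.0), np.float64(539.5))
70 blue 559.0 567.5 white (np.float64(490.0), np.float64(539.5))
80 blue 559.0 566.0 white (np.float64(490.0), np.float64(538.5))
90 blue 559.0 566.0 white (np.float64(523.0), np.float64(538.5))
120 blue 559.0 566.0 white (np.float64(523.0), np.float64(538.5))
130 blue 559.0 566.0 white
```

Compression is only about 1 mm after 26 mm of travel. Two more swings should bring it to about 10 mm.

Emit:
send_rows --targets '[1,0,0,4.7,0,0,0,1,0,0,4.7,0,0,0,1,0,0,4.5,0,0,0,1,0,0,0,0,0,0]'

```text
t: 22.2
eef_pos: [449.2, 109.4, 153.8]
tool_rot: [-0.0, -3.134, 0.006]
contact_force: [-1.1, -0.8, 1.4]
opening: 1.001
gripper_force: 0.0
```

Emit:
send_rows --targets '[1,0,-2.5,0,0,0,0,1,0,-3.8,0,0,0,0,1,0,-4,0,0,0,0,1,0,-3.6,0,0,0,0,1,0,-2.2,0,0,0,0]'

```text
t: 22.82
eef_pos: [453.3, -50.5, 159.3]
tool_rot: [0.001, 3.137, 0.004]
contact_force: [0.8, 4.6, -0.7]
opening: 1.004
gripper_force: 1.9
```

Emit:
send_rows --targets '[1,0,0,0,0,0,0,1,0,0,0,0,0,0]'

```text
t: 23.08
eef_pos: [452.8, -50.0, 158.4]
tool_rot: [-0.001, 3.139, -0.0]
contact_force: [-0.3, 1.0, 1.2]
opening: 1.0
gripper_force: 0.6
```

```bash
python3 -c "
from h import *
gap('w14')
"
```

```text
t 23.12 [452.6 -49.8 158. ] [0.6 0.7 2.4]
(8, np.float64(557.0), np.float64(565.5), np.float64(530.0), np.float64(544.0))
(16, np.float64(550.5), np.float64(567.0), np.float64(530.0), np.float64(544.0))
(20, np.float64(547.0), np.float64(564.5), np.float64(530.0), np.float64(544.0))
lever_grip [347. 279.] [454.7 -16.5 165. ]
```

Emit:
send_rows --targets '[1,0,2.5,0,0,0,0,1,0,4.5,0,0,0,0,1,0,5,0,0,0,0,1,0,4,0,0,0,0,1,0,2.1,0,0,0,0]'

```text
t: 23.8
eef_pos: [451.0, 132.4, 156.7]
tool_rot: [0.005, -3.14, 0.002]
contact_force: [-0.0, -0.9, 0.3]
opening: 0.999
gripper_force: 0.4
```

Emit:
send_rows --targets '[1,0,-2.5,0,0,0,0,1,0,-4.5,0,0,0,0,1,0,-5,0,0,0,0,1,0,-4,0,0,0,0,1,0,-2.1,0,0,0,0]'

```text
t: 24.42
eef_pos: [451.6, -50.1, 156.8]
tool_rot: [0.0, 3.142, 0.004]
contact_force: [0.2, 5.2, -1.0]
opening: 1.003
gripper_force: 2.0
```

Emit:
send_rows --targets '[1,0,1,0,0,0,0,1,0,0,-4.6,0,0,0,1,0,0,-4.6,0,0,0,1,0,0,-4.6,0,0,0,1,0,0,0,0,0,0]'

```text
t: 25.05
eef_pos: [453.4, -39.1, 298.6]
tool_rot: [-0.003, 3.134, 0.0]
contact_force: [0.1, 0.2, -0.8]
opening: 1.0
gripper_force: 0.0
```

```bash
cat > m.py <<'E'
from h import *
import sys
c=wcam(sys.argv[1]);o=r.get_obs();print(o['t'],np.round(o['eef_pos'],1))
im=cv2.GaussianBlur(c['pixels'],(3,3),0).astype(int)
for y in range(-60,141,10):
    xs=np.arange(490,600,.5);P=proj(np.c_[xs,np.full_like(xs,y),np.full_like(xs,100)],c).round().astype(int)
    ok=(P[:,1]<420)&(P[:,0]>=0)&(P[:,0]<560);xs=xs[ok];P=P[ok];v=im[P[:,1],P[:,0]]
    b=xs[(v[:,0]-v[:,2]>70)];w=xs[(v.min(1)>150)]
    if len(b):
        w=w[w<b.min()];print(y,'blue',b.min(),b.max(),'white',w.max() if len(w) else '')
s=r.camera('top')
for cc in(c,s):
  for th,z in [('tube_rack',62),('tube_a',62)]:
    for q in r.tip_of(th,cc)[:6]: print(th,np.round(q['at']),round(q['confidence'],2),atz(q['at'],cc,z).round(1))
E
python3 m.py w15
```

```text
25.1 [452.4 -38.9 296.2]
-60 blue 560.5 567.5 white 
-50 blue 560.5 567.5 white 
-40 blue 560.5 567.5 white 549.5
-30 blue 560.5 567.5 white 549.5
-20 blue 560.5 567.5 white 556.0
-10 blue 560.5 567.5 white 548.5
0 blue 560.5 567.5 white 548.5
10 blue 560.5 567.5 white 548.5
20 blue 560.5 567.5 white 548.0
30 blue 560.0 567.5 white 548.0
40 blue 560.0 567.5 white 548.0
50 blue 559.0 567.5 white 548.0
60 blue 559.0 567.5 white 548.0
70 blue 559.0 567.5 white 548.0
120 blue 558.5 562.0 white 546.5
130 blue 557.0 566.0 white 538.0
140 blue 557.0 565.5 white 
tube_rack [336. 293.] 0.59 [605.7  41.5  62. ]
tube_a [492. 228.] 0.93 [514.3 228.9  62. ]
tube_a [517. 246.] 0.68 [537.3 264.3  62. ]
tube_a [302. 298.] 0.67 [613.   -3.7  62. ]
tube_a [355. 317.] 0.66 [642.1  68.7  62. ]
tube_a [263. 298.] 0.63 [613.5 -54.8  62. ]
tube_a [472. 285.] 0.61 [592.5 218.3  62. ]
tube_rack [339. 234.] 0.89 [599.5  46.2  62. ]
tube_rack [339. 251.] 0.31 [554.1  45.7  62. ]
tube_a [338. 226.] 0.62 [622.5  47.   62. ]
tube_a [254. 262.] 0.61 [525.4 273.1  62. ]
tube_a [362. 222.] 0.51 [633.8 -19.2  62. ]
tube_a [359. 234.] 0.49 [599.6  -9.8  62. ]
tube_a [359. 165.] 0.46 [795.6 -15.8  62. ]
tube_a [259. 229.] 0.45 [613.  261.5  62. ]
```

The bar has stayed at x 567.5 mm, so the rack is against the rail. Compression is about 9.7 mm, the rack is at y ≈ 41.5 (home), all three tubes are standing and the robot is clear.

```bash
python3 -c "
from workcell import r
print(r.job_done())"
```

```text
the job is handed in; nothing more can be done
None
```

I slid the rack home against the end stop and clamped it against the rear rail. The springs are pressed in about 10 of 20 mm, the tubes are standing and the arm is clear. The job is handed in at about 25 s, but the system gave no verdict.

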